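# Pack up the radiator service box

### The job

Pack up the radiator service box: press its thumb latch so that the drawer springs out, lay every brass fitting and bleed key lying on the bench in the drawer, then push the drawer home until it clicks and stays shut. Also press the grey torch down into the pair of spring clips on top of the box until it is fully seated, centred between the clips. Leave the tape, screwdriver, spanner and tub where they are.

Things in the scene. Friction and masses are not known exactly. Their poses are not given: they have to be found in the camera images.
- box_top (a point): Centre of the top of the blue metal service box, fixed to the bench: 170 mm deep (x) x 256 wide (y) x 75 high, this point 75 mm above the bench. Sites of the box, drawer and resting latch share its axes: x front to back, y to the left seen from the robot, z up. The drawer front is its -x face, towards the robot. On top: thumb latch in the front half, torch clips in the rear half.
- drawer (a joint): Drawer travel in m: 0 = shut, held by the latch; 0.100 = fully out to box -x (stop). A spring pushes it out (4 N shut, 2 N out); freed, it pops fully out in about 1 s. Pushing home takes 4 N, rising to 10-12 N in the last 15 mm as the latch rides up a ramp; the latch drops in at about 0 and the drawer can go on to -0.005 (end stop). Unlatched, it springs out again.
- drawer_front (a point): Centre of the flat outer face of the drawer front, which moves with the drawer; 37 mm above the bench. The face is 252 mm wide and 62 mm high (6 to 68 mm above the bench) and looks to box -x; a thin pull lip stands 5 mm out of its top edge (visual only).
- drawer_in (a point): Centre of the drawer's inner floor, 12 mm above the bench, moves with the drawer. Inside 145 mm long (x, +-72.5) and 230 mm wide (y, +-115); side walls 38 mm high above this floor. With the drawer fully out, x = -72 to +27 mm is open from above; the rest stays under the box's top.
- latch_pad (a point): Centre of the top of the thumb latch's black ribbed pad, 36 mm (x) x 40 mm (y), 91.5 mm above the bench at rest. Pressed down it dips about a pivot 43 mm behind it; the drawer is freed at about 6 mm of dip (5.5 to 6 N), the stop is at 7.7 mm (about 7 N); it springs back when let go.
- latch (a joint): The thumb latch's angle in rad: 0 at rest (latched), about 0.14 frees the drawer, 0.18 = fully pressed. It also dips and springs back by itself as the drawer is pushed home.
- clip_seat (a point): Torch axis position when seated, midway between the two steel clips, 105 mm above the bench; torch then lies along box y. Clips: 14 mm wide, at y = +-38 mm; jaws reach 20 mm above the axis, narrowest gap 22 mm at 10 mm above it, flared to about 40. Between them only a 3 mm plate on the box top. Pushing the torch straight down (about 12 N for both) opens the jaws and they snap over it.
- torch_mid (a point): Middle of the grey plastic torch's barrel, on its axis, 18 mm above the bench when lying. It lies along its x: round barrel 28 mm across from x = -60 to +60 mm; six-sided ends 36 mm across flats, the head from +60 to +96 mm, the tail cap from -78 to -60 mm. About 0.17 kg. In the clips the head may point either way.
- coupling_1_mid (a point): Centre of a brass pipe coupling: six-sided, 46 mm long, 24 mm across flats (28 across corners), 0.09 kg; centre 12 mm above the bench. Lies on the bench along its own x axis at any yaw. May be absent.
- tail_1_mid (a point): Centre of a brass radiator-valve tail: 58 mm long; a six-sided nut 22 mm across flats from x = -29 to -13 mm, a round tube 16 mm across in the middle, a round threaded end 22 mm across from x = +11 to +29 mm; 0.08 kg; centre 11 mm above the bench. Lies on the bench along its own x axis at any yaw. May be absent.
- coupling_2_mid (a point): Centre of a brass pipe coupling: six-sided, 46 mm long, 24 mm across flats (28 across corners), 0.09 kg; centre 12 mm above the bench. Lies on the bench along its own x axis at any yaw. May be absent.
- tail_2_mid (a point): Centre of a brass radiator-valve tail: 58 mm long; a six-sided nut 22 mm across flats from x = -29 to -13 mm, a round tube 16 mm across in the middle, a round threaded end 22 mm across from x = +11 to +29 mm; 0.08 kg; centre 11 mm above the bench. Lies on the bench along its own x axis at any yaw. May be absent.
- bleed_key_mid (a point): Grip point on the barrel of the steel radiator bleed key, lying flat, 5 mm above the bench: round barrel 10 mm across from x = -14 to +18 mm from this point, winged thumb grip 26 mm wide (y) and 10 mm thick from x = -38 to -14 mm; 0.035 kg. Lies on the bench along its own x axis at any yaw. May be absent.
- tape: Bystander: white roll of thread tape, 52 mm across, 19 mm high; origin at the centre of its underside.
- screwdriver: Bystander: yellow-handled screwdriver, 200 mm long, handle 26 mm thick, lying along its x (handle to -x); origin at the middle of its underside.
- spanner: Bystander: red adjustable spanner, 210 mm long, 12 mm thick, lying along its x; origin near its middle, underside.
- tub: Bystander: clear parts tub with its flip-top lid shut, 80 x 120 x 52 mm; origin at the centre of its underside.

How it is judged:
By the outcome, as a careful person would: the job done as asked, in the order asked, and still so for the second after the job is handed in, with the robot touching nothing.
Of coupling_1, coupling_2, tail_1, tail_2, bleed_key only 3 to 5 are there at a start; the rules pass over those that are not, and their reading is None.
At some moment in a run one of coupling_1, coupling_2, tail_1, tail_2, bleed_key may be knocked a few centimetres aside while the robot is not near it.
Once in a run the grip may slacken for a moment while it holds something.
It also fails if it takes over 210 s, if anything falls off the work surface, if the arm or the gripper's body presses on something with over 40 N, if the wrist force passes 120 N, or if a joint passes its speed limit or range.

### The arm

A 6-joint arm with a two-finger parallel gripper is mounted at the origin on the work surface. World frame = base frame: x ahead of the robot, y to its left, z up, the work surface at z = 0. Lengths are in m, angles in rad, forces in N, time in s.
With the tool pointing down it reaches from about 0.275 to 0.875 m from the base axis. Payload 12.5 kg.
Tool frame: the origin (TCP) lies where the fingers leave the gripper's body, on its centre line; the fingertips stand 73 mm ahead of it and the grasp point (between the pads) lies 54 mm ahead of it; z points along the fingers, y is the line along which they close (so a half turn about z gives the same grasp; the last joint's range is limited). The gripper opens to 85 mm and grips with 20 to 120 N. Pads are 22 mm wide; open, the fingers measure 114 mm over their backs; the gripper's body (76 mm by 85 mm) begins 54 mm behind the grasp point. The pads swing forward as they close: fully open they stand 13 mm farther back than shut.
Start: joints at [-1.42, 0.351, 1.652, -0, 1.139, -0.085], TCP at [0.129, -0.535, 0.304] pointing down, gripper open.
Joint ranges: [-2.75, 2.75], [-0.79, 2.1], [0.01, 2.65], [-1.57, 4.71], [0.07, 3.14], [-2.87, 2.87]. Speed limits (rad/s): [2.22, 2.22, 2.79, 3.14, 3.14, 3.14].

### API

Orientations are given as a unit quaternion [w, x, y, z].
In Python, from station import arm gives the robot as it stands.
- The arm moves only by the tool servo_tool, never from a script. Its argument "moves" is text: rows parted by semicolons, each of 7 numbers parted by spaces: the turn, a rotation vector about the tool's x, y, z normalised to -1 to 1, where 1 is 30 degrees, then the shift along the tool's x, y, z normalised to -1 to 1, where 1 is 0.1 m, then the closure, from 0 (fully open) to 1 (shut). In form: rx ry rz dx dy dz hand; .... A call has 1 to 8 rows; each row is the pose to reach, as a shift and turn from the pose commanded when the call began, along the tool's axes at that moment; what a row does not reach only later rows make up. A row lasts 1/8 s, in which the tool goes at most 62.5 mm and 10.7 degrees, less where a joint would pass 70% of its speed; a pose out of reach is approached as far as the arm can. A call with a number of a shift or a turn outside -1 to 1 is refused whole. A call with a gripper value outside its range is refused whole. The fingers move at their own pace and stop on an object; "squeeze" is the grip in N (left out, the last holds). Time passes only in rows, so rows that repeat a pose let the fingers close. It gives the time, the measured TCP pose, the force, the opening and the grip force at its end, in the units of the state.
- arm.state(): the state, without advancing time (a new reading comes with each control period).
- arm.read_camera(name): name is "scene" or "side" or "wrist"; returns the picture (480x640x3 uint8, red, green, blue); there is no depth.
- arm.calibration(name): a dict with "K" (3x3 intrinsics, pixels), "k1" (the pictures are not rectified: a ray, as slopes to the right and down, at radius r is drawn at 1 + k1 r^2 times it, then the intrinsics apply), "R" (3x3) and "t" (3): a world point X has camera coordinates R X + t. Camera axes: x right, y down, z forward; pixel columns grow to the right and rows downward; lengths in m; the calibration is good to about 2 mm. A picture is of the moment at which its call begins: read the wrist's pose just before it. calibration takes no time and is no camera call; for the wrist camera it gives the pose at the moment of the call.
- arm.job_done(): hands the job in; it is judged then, once.
The state is a dict: "time_s": time; "joint_pos": joint angles; "joint_velocities": joint speeds; "effort": joint torques, N m; "tool_pos": TCP position; "tool_rot": TCP orientation; "wrist_force": force on the tool from outside, world axes, zero at the start; "torque": the same for the moment, N m; "grip_width": finger opening in m; "finger_force": force on a finger pad.
Only numpy, scipy, OpenCV 4.12 (cv2) and the standard library are available. Lean on these libraries where they do the work, as an engineer would, in place of code of your own. Each camera call takes 0.05 s, during which the arm holds its last target. There are 200 camera calls.

## Working session

There is one attempt and no reset: what is moved stays moved. The work goes in short steps, Python scripts to look and compute and a tool call to move; the robot and the scene stay as the last step left them, time stands still between calls to the robot, and variables do not carry over. Pictures are saved under pics/ and viewed, at most 14 in all, crops included, and the job is handed in when it is done.

Besides the shell and the picture viewer there is one more tool, called after "Emit:" by a JSON object that holds its "op" and its "data". servo_tool: Moves the arm, as the interface text tells. Its arguments: {"type":"object","properties":{"moves":{"type":"string"},"squeeze":{"type":"number"}},"required":["moves"]}

```bash
ls; mkdir -p pics
python3 - <<'E'
from station import arm
import cv2
for n in("scene","side"):
    im=arm.read_camera(n); cv2.imwrite(f"pics/{n}0.png",im[:,:,::-1])
    c=arm.calibration(n); print(n,c)
s=arm.state();print(s)
E
```

```text
pics
scene {'K': array([[467.54877433,   0.        , 320.93081579],
       [  0.        , 467.54877433, 233.06776726],
       [  0.        ,   0.        ,   1.        ]]), 'k1': 0.006199299303991082, 'R': array([[ 0.87719088,  0.48013773, -0.00198042],
       [ 0.25831982, -0.47540795, -0.84098642],
       [-0.40473081,  0.73719403, -0.54105261]]), 't': array([-0.46690493, -0.05325408,  1.48949916])}
side {'K': array([[444.58495376,   0.        , 310.81688018],
       [  0.        , 444.58495376, 236.41862547],
       [  0.        ,   0.        ,   1.        ]]), 'k1': 0.028845601513826164, 'R': array([[ 0.99882836, -0.04688627, -0.01198257],
       [-0.03619775, -0.559511  , -0.8280321 ],
       [ 0.03211896,  0.82749569, -0.56055264]]), 't': array([-0.55267102,  0.08348414,  1.03545865])}
{'time_s': 0.1, 'joint_pos': array([-1.41961550e+00,  3.51172270e-01,  1.65232613e+00, -2.63721626e-05,
        1.13909920e+00, -8.46192535e-02]), 'joint_velocities': array([ 0.00077396, -0.00097861, -0.00276881,  0.00077596, -0.00140707,
        0.00056254]), 'effort': array([ 7.29672024e-05, -5.06835008e+01, -2.91877306e+01, -8.97414384e-05,
        2.68015217e-03, -2.30823616e-05]), 'tool_pos': array([ 0.12847003, -0.53457046,  0.30343065]), 'tool_rot': array([-5.01799976e-04,  9.93057062e-01,  1.17632555e-01, -2.86866762e-05]), 'wrist_force': array([ 0.17442987, -0.44381295, -0.64848413]), 'torque': array([0.0524283 , 0.00745694, 0.00743985]), 'finger_force': 0.0, 'grip_width': 0.08524974926786946}
```

View pics/scene0.png

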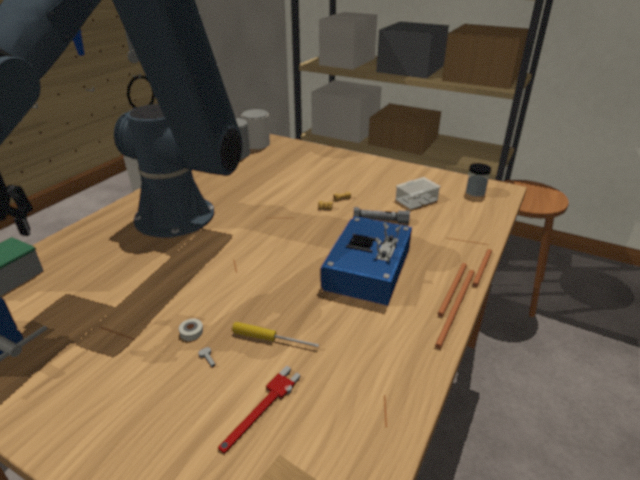

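View pics/side0.png

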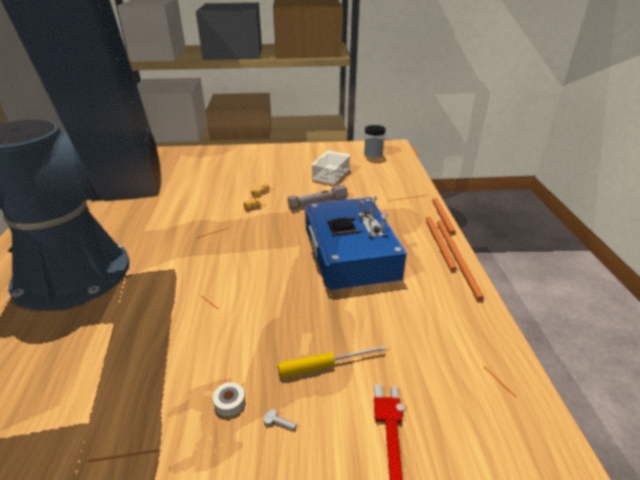

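The scene shows the blue box (side ~350,235), with the torch behind it at (318,198). Two brass pieces are at (252,205) and (260,190), and the bleed key is at (280,420) next to the tape. I'll take rough positions next.

```bash
cat > h.py <<'E'
from station import arm
import numpy as np, cv2
from scipy.spatial.transform import Rotation as R
def ray(c,uv):
    K=c["K"]; d=np.array([(uv[0]-K[0,2])/K[0,0],(uv[1]-K[1,2])/K[1,1]]); s=d.copy()
    for _ in range(8): s=d/(1+c["k1"]*(s@s))
    Rm=np.asarray(c["R"]); return -Rm.T@c["t"], Rm.T@np.array([s[0],s[1],1])
def onz(c,uv,z):
    o,d=ray(c,uv); return o+d*(z-o[2])/d[2]
def proj(c,X):
    p=c["R"]@np.asarray(X)+c["t"]; s=p[:2]/p[2]; s=s*(1+c["k1"]*(s@s)); return c["K"][:2,:2]@s+c["K"][:2,2]
def look(n,name=None):
    c=arm.calibration(n); im=arm.read_camera(n)
    if name: cv2.imwrite(f"pics/{name}.png",im[:,:,::-1])
    return c,im
def plan(xyz,yaw=None,tip=0.054):
    """move so the point tip ahead of TCP goes to xyz, tool down, closing line (tool y) at world yaw; prints row units"""
    s=arm.state(); q=s["tool_rot"]; R0=R.from_quat([q[1],q[2],q[3],q[0]])
    if yaw is None:
        y=R0.as_matrix()[:,1]; yaw=np.arctan2(y[1],y[0])
    best=None
    for k in (0,np.pi):
        y=np.array([np.cos(yaw+k),np.sin(yaw+k),0]); z=np.array([0,0,-1.]); x=np.cross(y,z)
        R1=R.from_matrix(np.c_[x,y,z]); rv=(R0.inv()*R1).as_rotvec()
        if best is None or np.linalg.norm(rv)<np.linalg.norm(best): best=rv
    d=R0.inv().apply(np.asarray(xyz)+[0,0,tip]-s["tool_pos"])
    print("turn",np.round(np.degrees(best)/30,2),"shift",np.round(d/0.1,3),"j6",round(s["joint_pos"][5],2),"t",s["time_s"])
def axis(mask,c,z):
    """centre and long-axis yaw of the biggest blob, on plane z"""
    cs,_=cv2.findContours(mask,cv2.RETR_EXTERNAL,cv2.CHAIN_APPROX_NONE)
    out=[]
    for k in sorted(cs,key=cv2.contourArea)[::-1]:
        if cv2.contourArea(k)<60: break
        P=np.array([onz(c,p[0],z)[:2] for p in k]); (cx,cy),(w,h),a=cv2.minAreaRect((P*1000).astype(np.float32))
        if w<h: a+=90; w,h=h,w
        m=cv2.moments(k); out.append((round(cx),round(cy),round(w),round(h),round(a),(int(m["m10"]/m["m00"]),int(m["m01"]/m["m00"]))))
    return out
E
python3 - <<'E'
from h import *
c=arm.calibration("side")
for n,p,z in [("box",(307,204),.075),("box",(378,200),.075),("box",(402,252),.075),("box",(322,262),.075),("b1",(252,205),.012),("b2",(260,190),.012),("torch",(318,198),.018),("key",(280,420),.005),("latch",(345,226),.0915),("tub",(330,165),.03)]: print(n,onz(c,p,z).round(3))
c=arm.calibration("scene")
for n,p,z in [("b1",(325,206),.012),("b2",(342,197),.012),("torch",(382,214),.018),("key",(207,356),.005),("latch",(360,241),.0915)]: print(n,onz(c,p,z).round(3))
c=arm.calibration("wrist");s=arm.state();print(c,onz(c,(320,240),0))
E
```

```text
box [0.552 0.151 0.075]
box [0.735 0.159 0.075]
box [ 0.748 -0.07   0.075]
box [ 0.573 -0.095  0.075]
b1 [0.399 0.265 0.012]
b2 [0.417 0.353 0.012]
torch [0.587 0.282 0.018]
key [ 0.485 -0.41   0.005]
latch [0.633 0.015 0.092]
tub [0.638 0.474 0.03 ]
b1 [0.4   0.269 0.012]
b2 [0.421 0.35  0.012]
torch [0.586 0.3   0.018]
key [ 0.48  -0.408  0.005]
latch [0.632 0.027 0.092]
{'K': array([[341.73277795,   0.        , 327.23253897],
       [  0.        , 341.73277795, 243.04772262],
       [  0.        ,   0.        ,   1.        ]]), 'k1': -0.0033245415011007333, 'R': array([[ 2.33776577e-01, -9.72290311e-01, -2.49688712e-04],
       [-9.23421910e-01, -2.22107080e-01,  3.12986296e-01],
       [-3.04369001e-01, -7.29382970e-02, -9.49757609e-01]]), 't': array([-0.54846437, -0.03969894,  0.38012158])} [ 0.08925965 -0.53410285  0.        ]
```

Emit:
{"op": "servo_tool", "data": {"moves": "0 0 0.287 0 0 0 0;0 0 0.287 0 0 0 0"}}

```text
time_s: 0.35
tool_pos: [0.1285, -0.5346, 0.3036]
tool_rot: [-0.0, 0.999, 0.043, -0.0]
wrist_force: [0.0, 0.5, 0.1]
grip_width: 0.085
finger_force: 0.0
```

Emit:
{"op": "servo_tool", "data": {"moves": "0 0 0 0.43 -0.43 0 0;0 0 0 0.87 -0.87 -0.1 0"}}

```text
time_s: 0.6
tool_pos: [0.2079, -0.4397, 0.3131]
tool_rot: [-0.001, 0.999, 0.044, -0.0]
wrist_force: [0.7, -0.8, 0.2]
grip_width: 0.0856
finger_force: 0.0
```

Emit:
{"op": "servo_tool", "data": {"moves": "0 0 0 0.43 -0.43 0 0;0 0 0 0.87 -0.87 -0.1 0"}}

```text
time_s: 0.85
tool_pos: [0.2871, -0.3455, 0.3235]
tool_rot: [-0.0, 0.999, 0.044, -0.0]
wrist_force: [0.7, -1.6, 0.6]
grip_width: 0.0856
finger_force: 0.0
```

Emit:
{"op": "servo_tool", "data": {"moves": "0 0 0 0.43 -0.43 0 0;0 0 0 0.87 -0.87 -0.1 0"}}

```text
time_s: 1.1
tool_pos: [0.366, -0.2518, 0.3335]
tool_rot: [-0.0, 0.999, 0.045, -0.0]
wrist_force: [0.6, -0.5, 0.0]
grip_width: 0.0857
finger_force: 0.0
```

Emit:
{"op": "servo_tool", "data": {"moves": "0 0 0 0.43 -0.43 0 0;0 0 0 0.87 -0.87 0 0"}}

```text
time_s: 1.35
tool_pos: [0.4455, -0.1577, 0.3339]
tool_rot: [0.0, 0.999, 0.045, 0.0]
wrist_force: [0.4, -0.1, -0.1]
grip_width: 0.0851
finger_force: 0.0
```

Emit:
{"op": "servo_tool", "data": {"moves": "0 0 0 0.43 -0.43 0 0;0 0 0 0.87 -0.87 0 0"}}

```text
time_s: 1.6
tool_pos: [0.5248, -0.0635, 0.3337]
tool_rot: [0.0, 0.999, 0.045, 0.0]
wrist_force: [0.4, -1.5, 0.6]
grip_width: 0.0854
finger_force: 0.0
```

Emit:
{"op": "servo_tool", "data": {"moves": "0 0 0 0.43 -0.43 0 0.5;0 0 0 0.77 -0.87 0 1;0 0 0 0.77 -0.87 0 1;0 0 0 0.77 -0.87 0 1"}}

```text
time_s: 2.1
tool_pos: [0.5927, 0.0277, 0.3333]
tool_rot: [0.0, 0.999, 0.044, -0.0]
wrist_force: [0.4, -0.2, 0.4]
grip_width: 0.0123
finger_force: 0.0
```

Run:
```python
from h import *
c,im=look("wrist","w1"); print(arm.state()["tool_pos"],arm.state()["joint_pos"],-c["R"].T@c["t"])
hsv=cv2.cvtColor(im,cv2.COLOR_RGB2HSV)
m=cv2.inRange(hsv,(100,120,40),(130,255,255)); print(axis(m,c,.075)[:2])
```

```text
[0.59261325 0.02717    0.33350297] [-3.25900093e-02  4.02585898e-01  1.50037592e+00 -1.90141649e-04
  1.23919018e+00  1.45169844e+00] [0.67347543 0.03620349 0.40311125]
[(651, 43, 255, 174, 98, (313, 140))]
```

View pics/w1.png

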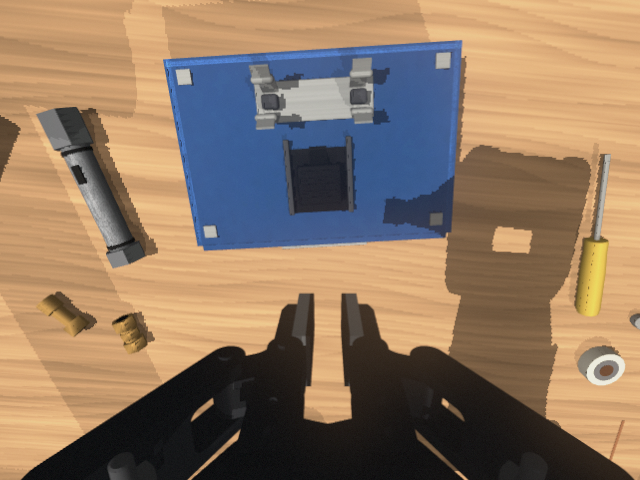

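The wrist view shows the box with its pad at (321,187) and clips at (262,97) and (361,93). The torch runs from its head at (65,130) to its tail at (125,255). The brass pieces are at (63,313) and (129,332).

Run:
```python
from h import *
c=arm.calibration("wrist"); im=cv2.imread("pics/w1.png")
C=np.array([.651,.043]); 
for n,p,z in [("pad",(321,187),.0915),("padfront",(321,211),.0915),("padrear",(321,165),.0915),("plate",(312,100),.078),("clipL",(262,70),.125),("clipL2",(266,124),.125),("clipR",(361,63),.125),("clipR2",(362,118),.125),
 ("cornFL",(201,248),.075),("cornFR",(450,236),.075),("cornRR",(460,42),.075),("cornRL",(166,60),.075),("torchhead",(65,130),.018),("torchtail",(125,255),.018)]:
    X=onz(c,p,z)[:2]; a=np.radians(5.5); d=X-C; print(n,X.round(3),"box",np.round([d@[np.cos(a),np.sin(a)],d@[-np.sin(a),np.cos(a)]],3))
hsv=cv2.cvtColor(im,cv2.COLOR_BGR2HSV)
print(axis(cv2.inRange(hsv,(12,120,60),(25,255,255)),c,.012)[:6])
print("torch ax",onz(c,(98,195),.018))
```

```text
pad [0.624 0.037] box [-0.028 -0.004]
padfront [0.602 0.035] box [-0.05  -0.003]
padrear [0.644 0.038] box [-0.008 -0.004]
plate [0.697 0.051] box [0.047 0.003]
clipL [0.711 0.087] box [0.064 0.038]
clipL2 [0.674 0.083] box [0.027 0.037]
clipR [0.722 0.015] box [ 0.068 -0.035]
clipR2 [0.685 0.01 ] box [ 0.03  -0.036]
cornFL [0.549 0.153] box [-0.091  0.12 ]
cornFR [ 0.583 -0.096] box [-0.081 -0.132]
cornRR [ 0.754 -0.071] box [ 0.092 -0.123]
cornRL [0.719 0.179] box [0.08  0.128]
torchhead [0.65  0.315] box [0.025 0.271]
torchtail [0.511 0.265] box [-0.118  0.235]
[(527, -309, 113, 34, 12, (591, 276)), (418, 358, 61, 37, 45, (62, 314)), (396, 274, 58, 35, 21, (129, 334)), (272, -434, 78, 5, 6, (616, 439)), (393, -375, 16, 15, 67, (606, 370))]
torch ax [0.58141996 0.28864051 0.018     ]
```

Emit:
{"op": "servo_tool", "data": {"moves": "0 0 -0.097 0 0 0 1;0 0 -0.097 0 0 0 1"}}

```text
time_s: 2.4
tool_pos: [0.5927, 0.0268, 0.3339]
tool_rot: [0.0, 0.998, 0.068, 0.0]
wrist_force: [-0.7, 0.3, 0.8]
grip_width: -0.0001
finger_force: 0.0
```

Emit:
{"op": "servo_tool", "data": {"moves": "0 0 0 0.3 -0.06 0.4 1;0 0 0 0.3 -0.06 0.8 1;0 0 0 0.3 -0.06 0.8 1"}}

```text
time_s: 2.78
tool_pos: [0.6207, 0.0373, 0.2512]
tool_rot: [-0.0, 0.998, 0.067, -0.003]
wrist_force: [-0.7, -0.8, 0.5]
grip_width: -0.0001
finger_force: 0.0
```

Emit:
{"op": "servo_tool", "data": {"moves": "0 0 0 0 0 0.5 1;0 0 0 0 0 0.8 1;0 0 0 0 0 0.8 1;0 0 0 0 0 0.84 1;0 0 0 0 0 0.88 1;0 0 0 0 0 0.91 1;0 0 0 0 0 0.94 1;0 0 0 0 0 0.96 1"}}

```text
time_s: 3.78
tool_pos: [0.6212, 0.0378, 0.1582]
tool_rot: [0.0, 0.998, 0.068, -0.001]
wrist_force: [-9.0, -0.7, 10.3]
grip_width: -0.0001
finger_force: 5.5
```

Emit:
{"op": "servo_tool", "data": {"moves": "0 0 0 0 0 0.01 1;0 0 0 0 0 0.01 1;0 0 0 0 0 0.01 1;0 0 0 0 0 0.01 1"}}

```text
time_s: 4.28
tool_pos: [0.6211, 0.0378, 0.1573]
tool_rot: [0.0, 0.998, 0.068, -0.001]
wrist_force: [-9.5, -1.6, 9.8]
grip_width: 0.0002
finger_force: 5.6
```

Run:
```python
from h import *
c,im=look("scene"); c2,im2=look("side")
cv2.imwrite("pics/a.png",np.hstack([cv2.resize(im[130:360,220:500],(400,330)),cv2.resize(im2[150:350,200:440],(400,330))])[:,:,::-1])
```

```text
(no output)
```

View pics/a.png

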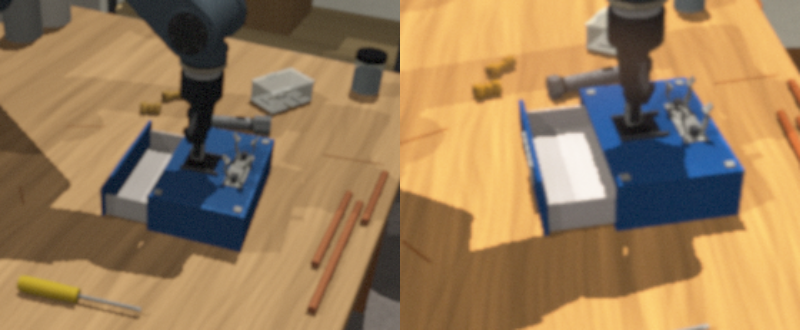

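The drawer is out. The two brass pieces come next.

Emit:
{"op": "servo_tool", "data": {"moves": "0 0 0 0 0 -0.4 1;0 0 0 0 0 -0.8 0.5"}}

```text
time_s: 4.62
tool_pos: [0.6218, 0.0379, 0.2376]
tool_rot: [-0.0, 0.998, 0.068, -0.0]
wrist_force: [-0.7, 0.7, 0.3]
grip_width: 0.0172
finger_force: 0.0
```

Emit:
{"op": "servo_tool", "data": {"moves": "0 0 0 -0.29 -0.5 0 0;0 0 0 -0.57 -1 0 0"}}

```text
time_s: 4.88
tool_pos: [0.5511, 0.13, 0.2372]
tool_rot: [-0.0, 0.998, 0.067, 0.001]
wrist_force: [1.9, 1.2, 0.1]
grip_width: 0.0542
finger_force: 0.0
```

Emit:
{"op": "servo_tool", "data": {"moves": "0 0 0 -0.29 -0.5 0 0;0 0 0 -0.57 -1 0 0"}}

```text
time_s: 5.12
tool_pos: [0.4806, 0.2218, 0.237]
tool_rot: [-0.0, 0.998, 0.068, 0.0]
wrist_force: [0.4, 0.6, 0.5]
grip_width: 0.0853
finger_force: 0.0
```

Emit:
{"op": "servo_tool", "data": {"moves": "0 0 0 -0.29 -0.5 0 0;0 0 0 -0.57 -1 0 0;0 0 0 -0.57 -1 0 0;0 0 0 -0.57 -1 0 0"}}

```text
time_s: 5.62
tool_pos: [0.412, 0.3118, 0.2368]
tool_rot: [0.0, 0.998, 0.068, 0.0]
wrist_force: [0.7, 0.4, -0.7]
grip_width: 0.085
finger_force: 0.0
```

Run:
```python
from h import *
c,im=look("wrist","w2"); print(arm.state()["tool_pos"],arm.state()["joint_pos"][5])
hsv=cv2.cvtColor(im,cv2.COLOR_RGB2HSV)
print(axis(cv2.inRange(hsv,(12,120,50),(25,255,255)),c,.012)[:6])
```

```text
[0.41232762 0.31135615 0.2367422 ] 1.9919034510574936
[(405, 272, 71, 50, 164, (369, 243)), (417, 356, 61, 32, 47, (278, 214)), (311, 65, 146, 46, 58, (549, 350)), (331, 42, 23, 19, 167, (584, 338)), (257, -35, 37, 26, 24, (625, 408)), (294, -13, 33, 17, 60, (623, 376))]
```

View pics/w2.png

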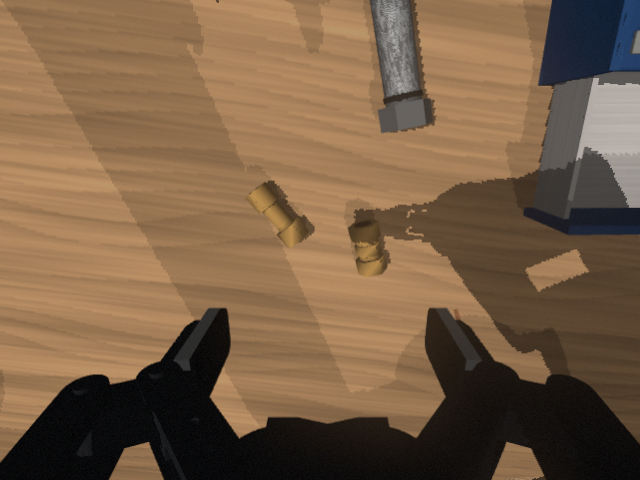

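The tail lies from (258,190) to (295,242), and the second brass piece runs from (362,225) to (372,272).

Run:
```python
from h import *
c=arm.calibration("wrist")
for a,b in [((258,190),(296,240)),((364,224),(371,271))]:
    A,B=onz(c,a,.014)[:2],onz(c,b,.014)[:2]; d=A-B; yaw=np.arctan2(d[1],d[0]); M=(A+B)/2
    print(A,B,M.round(4),np.linalg.norm(d).round(3),np.degrees(yaw).round(1)); plan([*M,.014],yaw+np.pi/2)
```

```text
[0.43656952 0.37576327] [0.39619599 0.33863766] [0.4164 0.3572] 0.055 42.6
turn [ 0.   -0.   -1.16] shift [ 0.102 -0.449  1.687] j6 1.99 t 5.675
[0.41913116 0.28057681] [0.37559971 0.26654531] [0.3974 0.2736] 0.046 17.9
turn [ 0.   -0.   -0.34] shift [-0.2    0.354  1.687] j6 1.99 t 5.675
```

Emit:
{"op": "servo_tool", "data": {"moves": "0 0 -0.34 -0.1 0.2 0.3 0.2;0 0 -0.34 -0.2 0.354 0.7 0.4;0 0 -0.34 -0.2 0.354 0.9 0.4", "squeeze": 40}}

```text
time_s: 6.05
tool_pos: [0.3966, 0.2719, 0.145]
tool_rot: [0.0, 0.988, 0.155, -0.001]
wrist_force: [0.1, 0.1, 0.6]
grip_width: 0.051
finger_force: 0.0
```

Emit:
{"op": "servo_tool", "data": {"moves": "0 0 0 0 0 0.3 0.4;0 0 0 0 0 0.55 0.4;0 0 0 0 0 0.7 0.4;0 0 0 0 0 0.7 0.8;0 0 0 0 0 0.7 1;0 0 0 0 0 0.7 1;0 0 0 0 0 0.7 1"}}

```text
time_s: 6.92
tool_pos: [0.3969, 0.2742, 0.0771]
tool_rot: [-0.0, 0.988, 0.157, 0.0]
wrist_force: [-0.8, -0.3, -1.7]
grip_width: 0.0257
finger_force: 38.7
```

Emit:
{"op": "servo_tool", "data": {"moves": "0 0 0 0 0 0 1;0 0 0 0 0 -0.3 1;0 0 0 0 0 -0.8 1;0 0 0 0 0 -0.8 1;0 0 0 0 0 -0.8 1"}}

```text
time_s: 7.55
tool_pos: [0.3965, 0.2739, 0.1561]
tool_rot: [0.0, 0.988, 0.157, -0.0]
wrist_force: [0.2, 0.6, -2.3]
grip_width: 0.0255
finger_force: 39.2
```

Run:
```python
from h import *
a=np.radians(8)
plan([.507,.081,.153-.054],a+np.pi/2)
s=arm.state(); print(s["tool_pos"],s["joint_pos"][5])
```

```text
turn [0.   0.   0.33] shift [0.455 2.177 0.031] j6 1.76 t 7.55
[0.39646515 0.27394511 0.1561324 ] 1.7644160490660774
```

Emit:
{"op": "servo_tool", "data": {"moves": "0 0 0 0.08 0.37 0 1;0 0 0 0.15 0.73 0 1"}}

```text
time_s: 7.8
tool_pos: [0.4333, 0.2084, 0.1552]
tool_rot: [0.0, 0.988, 0.157, -0.001]
wrist_force: [0.2, -0.7, -1.6]
grip_width: 0.0254
finger_force: 39.2
```

Emit:
{"op": "servo_tool", "data": {"moves": "0 0 0 0.08 0.37 0 1;0 0 0 0.15 0.73 0 1"}}

```text
time_s: 8.05
tool_pos: [0.4703, 0.1433, 0.1551]
tool_rot: [0.0, 0.988, 0.157, -0.001]
wrist_force: [0.0, 1.0, -1.7]
grip_width: 0.0253
finger_force: 39.2
```

Emit:
{"op": "servo_tool", "data": {"moves": "0 0 0.2 0.08 0.37 0 1;0 0 0.33 0.15 0.72 0 1;0 0 0.33 0.15 0.72 0.1 1;0 0 0.33 0.15 0.72 0.3 1;0 0 0.33 0.15 0.72 0.5 1;0 0 0.33 0.15 0.72 0.62 1;0 0 0.33 0.15 0.72 0.63 1"}}

```text
time_s: 8.93
tool_pos: [0.5061, 0.0811, 0.0925]
tool_rot: [-0.0, 0.997, 0.071, -0.001]
wrist_force: [0.2, 0.0, -1.8]
grip_width: 0.0256
finger_force: 40.6
```

Emit:
{"op": "servo_tool", "data": {"moves": "0 0 0 0 0 0 0.6;0 0 0 0 0 0 0.45;0 0 0 0 0 -0.4 0.4;0 0 0 0 0 -1 0.2"}}

```text
time_s: 9.43
tool_pos: [0.5064, 0.0806, 0.1943]
tool_rot: [-0.0, 0.997, 0.071, -0.001]
wrist_force: [0.5, -0.0, 1.2]
grip_width: 0.0675
finger_force: 0.0
```

Emit:
{"op": "servo_tool", "data": {"moves": "0 0 0 -0.08 -0.47 0 0.1;0 0 0 -0.17 -0.95 0 0.1"}}

```text
time_s: 9.68
tool_pos: [0.4768, 0.1732, 0.1951]
tool_rot: [-0.0, 0.998, 0.07, 0.001]
wrist_force: [1.0, 0.9, -0.5]
grip_width: 0.0766
finger_force: 0.0
```

Emit:
{"op": "servo_tool", "data": {"moves": "0 0 0 -0.08 -0.47 0 0.1;0 0 0 -0.17 -0.95 0 0.1"}}

```text
time_s: 9.93
tool_pos: [0.4461, 0.2654, 0.1944]
tool_rot: [-0.0, 0.998, 0.071, 0.001]
wrist_force: [0.4, -0.2, -0.3]
grip_width: 0.0769
finger_force: 0.0
```

Emit:
{"op": "servo_tool", "data": {"moves": "0 0 -0.3 -0.08 -0.47 0 0.1;0 0 -0.6 -0.17 -0.95 0 0.1;0 0 -0.95 -0.17 -0.95 0 0.1;0 0 -0.95 -0.17 -0.95 0 0.1"}}

```text
time_s: 10.42
tool_pos: [0.4161, 0.356, 0.194]
tool_rot: [-0.0, 0.949, 0.314, 0.0]
wrist_force: [-0.2, 0.8, -0.4]
grip_width: 0.0769
finger_force: 0.0
```

Run:
```python
from h import *
c,im=look("wrist","w3"); hsv=cv2.cvtColor(im,cv2.COLOR_RGB2HSV)
for r in axis(cv2.inRange(hsv,(12,120,50),(25,255,255)),c,.014)[:4]:print(r)
plan([.4164,.3572,.022],np.radians(42.6+90)); print(proj(c,[.4366,.3758,.014]),proj(c,[.396,.3386,.014]))
c,im=look("side"); cv2.imwrite("pics/s3.png",cv2.resize(im[150:350,200:440],(480,400))[:,:,::-1])
```

```text
(412, 351, 85, 37, 57, (326, 240))
(461, 219, 35, 20, 91, (493, 297))
(485, 76, 24, 13, 53, (633, 362))
(459, 185, 25, 15, 66, (524, 317))
turn [ 0.   -0.   -0.21] shift [ 0.01  -0.013  1.18 ] j6 1.56 t 10.475
[323.1167382  206.13927847] [330.50663963 274.00117952]
```

View pics/s3.png

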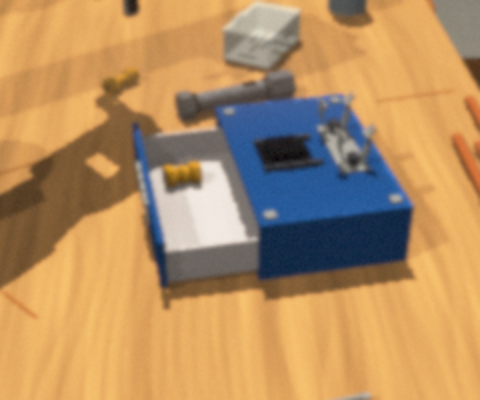

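Emit:
{"op": "servo_tool", "data": {"moves": "0 0 -0.21 0.01 -0.01 0.4 0.4;0 0 -0.21 0.01 -0.01 0.7 0.4;0 0 -0.21 0.01 -0.01 0.8 0.4"}}

```text
time_s: 10.9
tool_pos: [0.4163, 0.3562, 0.1124]
tool_rot: [0.0, 0.931, 0.364, -0.001]
wrist_force: [0.9, -0.1, -0.2]
grip_width: 0.0516
finger_force: 0.0
```

Emit:
{"op": "servo_tool", "data": {"moves": "0 0 0 0 0 0.25 0.4;0 0 0 0 0 0.38 0.4;0 0 0 0 0 0.38 0.6;0 0 0 0 0 0.38 0.8;0 0 0 0 0 0.38 1;0 0 0 0 0 0.38 1;0 0 0 0 0 0.38 1"}}

```text
time_s: 11.78
tool_pos: [0.4169, 0.3573, 0.0766]
tool_rot: [-0.0, 0.931, 0.366, 0.001]
wrist_force: [-1.3, -1.6, 6.4]
grip_width: 0.0141
finger_force: 39.5
```

Emit:
{"op": "servo_tool", "data": {"moves": "0 0 0 0 0 0 1;0 0 0 0 0 -0.3 1;0 0 0 0 0 -0.8 1;0 0 0 0 0 -0.8 1;0 0 0 0 0 -0.8 1"}}

```text
time_s: 12.4
tool_pos: [0.4162, 0.3569, 0.1553]
tool_rot: [0.0, 0.931, 0.366, -0.0]
wrist_force: [0.3, -1.0, -0.9]
grip_width: 0.0143
finger_force: 39.4
```

Emit:
{"op": "servo_tool", "data": {"moves": "0 0 0 -0.2 0.4 0 1;0 0 0 -0.39 0.79 0 1"}}

```text
time_s: 12.65
tool_pos: [0.4412, 0.2715, 0.1542]
tool_rot: [0.0, 0.931, 0.366, -0.001]
wrist_force: [0.5, 0.3, -0.1]
grip_width: 0.014
finger_force: 39.5
```

Emit:
{"op": "servo_tool", "data": {"moves": "0 0 0 -0.2 0.4 0 1;0 0 0 -0.39 0.78 0 1"}}

```text
time_s: 12.9
tool_pos: [0.4659, 0.1874, 0.1543]
tool_rot: [-0.0, 0.931, 0.366, -0.001]
wrist_force: [0.4, 0.0, -0.7]
grip_width: 0.0143
finger_force: 39.5
```

Emit:
{"op": "servo_tool", "data": {"moves": "0 0 0 -0.2 0.4 0 1;0 0 0 -0.39 0.78 0 1"}}

```text
time_s: 13.15
tool_pos: [0.4905, 0.1037, 0.1544]
tool_rot: [-0.0, 0.931, 0.366, -0.001]
wrist_force: [0.3, 0.2, -0.7]
grip_width: 0.0142
finger_force: 39.5
```

Emit:
{"op": "servo_tool", "data": {"moves": "0 0 0.3 -0.2 0.4 0 1;0 0 0.6 -0.38 0.78 0 1;0 0 0.95 -0.38 0.78 0 1;0 0 1 -0.38 0.78 0 1"}}

```text
time_s: 13.65
tool_pos: [0.5155, 0.022, 0.1544]
tool_rot: [-0.0, 0.994, 0.112, -0.001]
wrist_force: [-1.0, 1.0, -0.2]
grip_width: 0.0142
finger_force: 39.5
```

Run:
```python
from h import *
plan([.515,.022,.09-.054],np.radians(98)); s=arm.state(); print(s["grip_width"],s["finger_force"])
```

```text
turn [-0.    0.    0.16] shift [-0.003 -0.001  0.644] j6 1.3 t 13.65
0.014244642147382013 39.53714249508266
```

Emit:
{"op": "servo_tool", "data": {"moves": "0 0 0.16 0 0 0.2 1;0 0 0.16 0 0 0.4 1;0 0 0.16 0 0 0.55 1;0 0 0.16 0 0 0.63 1;0 0 0.16 0 0 0.63 1;0 0 0.16 0 0 0.63 0.6;0 0 0.16 0 0 0.63 0.4;0 0 0.16 0 0 0.63 0.4"}}

```text
time_s: 14.65
tool_pos: [0.5162, 0.0222, 0.093]
tool_rot: [0.0, 0.997, 0.071, 0.0]
wrist_force: [-0.0, 0.6, 0.2]
grip_width: 0.0514
finger_force: 0.0
```

Emit:
{"op": "servo_tool", "data": {"moves": "0 0 0 0 0 -0.3 0.4;0 0 0 0 0 -0.8 0.2;0 0 0 -0.1 0.4 -1 0.1;0 0 0 -0.18 0.82 -1 0.1"}}

```text
time_s: 15.15
tool_pos: [0.5103, -0.0623, 0.1947]
tool_rot: [0.001, 0.997, 0.071, 0.002]
wrist_force: [0.3, 0.0, 0.3]
grip_width: 0.0763
finger_force: 0.0
```

Emit:
{"op": "servo_tool", "data": {"moves": "0 0 0 -0.1 0.4 0 0.1;0 0 0 -0.18 0.82 0 0.1"}}

```text
time_s: 15.4
tool_pos: [0.5033, -0.1465, 0.193]
tool_rot: [0.0, 0.997, 0.071, 0.0]
wrist_force: [-0.2, -0.5, -0.5]
grip_width: 0.0771
finger_force: 0.0
```

Emit:
{"op": "servo_tool", "data": {"moves": "0 0 0 -0.1 0.4 0 0.1;0 0 0 -0.18 0.82 0 0.1"}}

```text
time_s: 15.65
tool_pos: [0.497, -0.2302, 0.1929]
tool_rot: [0.0, 0.997, 0.071, 0.0]
wrist_force: [0.9, 0.6, 0.4]
grip_width: 0.077
finger_force: 0.0
```

Emit:
{"op": "servo_tool", "data": {"moves": "0 0 0 -0.1 0.4 0 0.1;0 0 0 -0.18 0.82 0 0.1"}}

```text
time_s: 15.9
tool_pos: [0.4907, -0.314, 0.1928]
tool_rot: [0.0, 0.997, 0.071, 0.0]
wrist_force: [0.5, 0.4, -0.6]
grip_width: 0.077
finger_force: 0.0
```

Emit:
{"op": "servo_tool", "data": {"moves": "0 0 0 -0.1 0.4 0 0.1;0 0 0 -0.18 0.82 0 0.1;0 0 0 -0.18 0.82 0 0.1;0 0 0 -0.18 0.82 0 0.1"}}

```text
time_s: 16.4
tool_pos: [0.4847, -0.3958, 0.1925]
tool_rot: [-0.0, 0.998, 0.071, -0.0]
wrist_force: [-0.7, 0.2, 0.9]
grip_width: 0.0767
finger_force: 0.0
```

Run:
```python
from h import *
look("wrist","w4"); print(arm.state()["joint_pos"])
```

```text
[-7.58683835e-01  6.10674992e-01  1.53746635e+00  1.66926173e-04
  9.94056412e-01  6.69983825e-01]
```

View pics/w4.png

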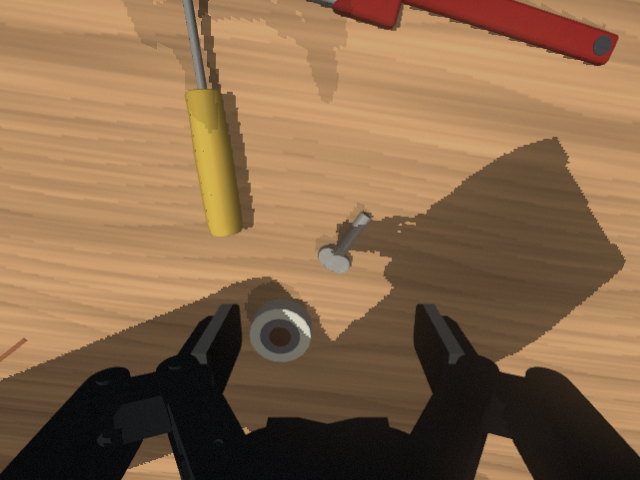

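The key's tip is at (366,214) and its wings are at (334,258). The barrel runs up and to the right, and the tape is at (281,333).

Run:
```python
from h import *
c=arm.calibration("wrist")
A=onz(c,(366,214),.007)[:2];B=onz(c,(334,260),.007)[:2];T=onz(c,(281,333),.015)
d=A-B;L=np.linalg.norm(d);u=d/L;yaw=np.arctan2(u[1],u[0]);M=A-u*.016
print(A,B,L,np.degrees(yaw),M,"tape",T); plan([*M,.021],yaw+np.pi/2)
n=np.array([-u[1],u[0]]);print("tape in grip frame",(T[:2]-M)@u,(T[:2]-M)@n)
```

```text
[ 0.50902717 -0.42069866] [ 0.46826303 -0.40201942] 0.04484003807476083 -24.618542050519526 [ 0.49448155 -0.41403346] tape [ 0.40046438 -0.36724886  0.015     ]
turn [-0.    0.    1.09] shift [0.07  0.198 1.176] j6 0.67 t 16.45
tape in grip frame -0.10496042449952196 0.003366733038981169
```

Emit:
{"op": "servo_tool", "data": {"moves": "0 0 0.3 0.07 0.2 0.3 0.4;0 0 0.65 0.07 0.2 0.6 0.4;0 0 1 0.07 0.2 0.8 0.4;0 0 1 0.07 0.2 0.8 0.4"}}

```text
time_s: 16.95
tool_pos: [0.4944, -0.4137, 0.1115]
tool_rot: [-0.001, 0.982, -0.189, -0.001]
wrist_force: [1.0, -1.2, 0.6]
grip_width: 0.0512
finger_force: 0.0
```

Emit:
{"op": "servo_tool", "data": {"moves": "0 0 0.09 0 0 0.2 0.4;0 0 0.09 0 0 0.3 0.4;0 0 0.09 0 0 0.38 0.5;0 0 0.09 0 0 0.38 0.7;0 0 0.09 0 0 0.38 1;0 0 0.09 0 0 0.38 1;0 0 0.09 0 0 0.38 1;0 0 0.09 0 0 0.38 1"}}

```text
time_s: 17.95
tool_pos: [0.4948, -0.4154, 0.0752]
tool_rot: [0.0, 0.977, -0.213, 0.0]
wrist_force: [-0.7, 1.0, 5.7]
grip_width: 0.0075
finger_force: 39.4
```

Emit:
{"op": "servo_tool", "data": {"moves": "0 0 0 0 0 0 1;0 0 0 0 0 -0.3 1;0 0 0 0 0 -0.8 1;0 0 0 0 0 -0.8 1;0 0 0 0 0 -0.8 1"}}

```text
time_s: 18.58
tool_pos: [0.4943, -0.4149, 0.154]
tool_rot: [-0.0, 0.977, -0.213, -0.0]
wrist_force: [-0.3, -0.6, -0.9]
grip_width: 0.0078
finger_force: 39.2
```

Run:
```python
from h import *
plan([.524,-.037,.155-.054],np.radians(98)); s=arm.state(); print(s["grip_width"],s["finger_force"],s["tool_pos"])
```

```text
turn [-0.    0.   -1.09] shift [-1.302 -3.56  -0.008] j6 1.23 t 18.575
0.007772421504767069 39.159672260284424 [ 0.49425966 -0.41489054  0.1540447 ]
```

Emit:
{"op": "servo_tool", "data": {"moves": "0 0 0 -0.16 -0.45 0 1;0 0 0 -0.33 -0.89 0 1"}}

```text
time_s: 18.82
tool_pos: [0.5009, -0.3191, 0.1529]
tool_rot: [-0.001, 0.977, -0.213, -0.001]
wrist_force: [1.1, -0.1, 0.5]
grip_width: 0.0078
finger_force: 39.2
```

Emit:
{"op": "servo_tool", "data": {"moves": "0 0 0 -0.16 -0.45 0 1;0 0 0 -0.33 -0.89 0 1"}}

```text
time_s: 19.08
tool_pos: [0.508, -0.224, 0.1532]
tool_rot: [-0.0, 0.977, -0.213, -0.001]
wrist_force: [-0.4, 0.6, -0.1]
grip_width: 0.0079
finger_force: 39.2
```

Emit:
{"op": "servo_tool", "data": {"moves": "0 0 0 -0.16 -0.45 0 1;0 0 0 -0.32 -0.89 0 1"}}

```text
time_s: 19.32
tool_pos: [0.5159, -0.1299, 0.1533]
tool_rot: [-0.0, 0.977, -0.213, -0.001]
wrist_force: [0.8, 0.1, -1.1]
grip_width: 0.0079
finger_force: 39.2
```

Emit:
{"op": "servo_tool", "data": {"moves": "0 0 -0.3 -0.16 -0.45 0 1;0 0 -0.65 -0.32 -0.89 0 1;0 0 -1 -0.32 -0.89 0 1;0 0 -1 -0.32 -0.89 0 1"}}

```text
time_s: 19.82
tool_pos: [0.524, -0.0369, 0.1535]
tool_rot: [-0.0, 0.999, 0.047, -0.001]
wrist_force: [-0.2, 0.3, -0.1]
grip_width: 0.0078
finger_force: 39.2
```

Emit:
{"op": "servo_tool", "data": {"moves": "0 0 -0.09 0 0 0.2 1;0 0 -0.09 0 0 0.4 1;0 0 -0.09 0 0 0.55 1;0 0 -0.09 0 0 0.63 1;0 0 -0.09 0 0 0.63 1"}}

```text
time_s: 20.45
tool_pos: [0.5243, -0.0375, 0.0913]
tool_rot: [-0.0, 0.998, 0.07, -0.0]
wrist_force: [-0.7, 0.7, 0.3]
grip_width: 0.0077
finger_force: 39.2
```

Emit:
{"op": "servo_tool", "data": {"moves": "0 0 0 0 0 0 0.6;0 0 0 0 0 0 0.4;0 0 0 0 0 -0.4 0.4;0 0 0 0 0 -1 0.2"}}

```text
time_s: 20.95
tool_pos: [0.5238, -0.0372, 0.1921]
tool_rot: [-0.0, 0.998, 0.071, -0.001]
wrist_force: [0.8, -1.2, 0.0]
grip_width: 0.0675
finger_force: 0.0
```

Emit:
{"op": "servo_tool", "data": {"moves": "0 0 0 0.12 -0.4 -0.4 0.1;0 0 0 0.24 -0.78 -0.9 0;0 0 0 0.24 -0.78 -1 0"}}

```text
time_s: 21.32
tool_pos: [0.5381, 0.0452, 0.2952]
tool_rot: [0.0, 0.997, 0.072, 0.003]
wrist_force: [0.3, -0.1, -0.7]
grip_width: 0.0853
finger_force: 0.0
```

Emit:
{"op": "servo_tool", "data": {"moves": "0 0 0 0.12 -0.4 0 0;0 0 0 0.24 -0.78 0 0"}}

```text
time_s: 21.58
tool_pos: [0.5499, 0.1241, 0.2914]
tool_rot: [0.0, 0.998, 0.07, -0.0]
wrist_force: [-0.7, -0.4, -0.8]
grip_width: 0.0853
finger_force: 0.0
```

Emit:
{"op": "servo_tool", "data": {"moves": "0 0 0 0.12 -0.4 0 0;0 0 0 0.24 -0.78 0 0;0 0 0 0.24 -0.78 0 0"}}

```text
time_s: 21.95
tool_pos: [0.5626, 0.2059, 0.2907]
tool_rot: [0.0, 0.997, 0.072, -0.001]
wrist_force: [0.1, -0.7, -0.6]
grip_width: 0.0849
finger_force: 0.0
```

Run:
```python
from h import *
look("wrist","w5"); look("side","s5"); print(arm.state()["joint_pos"],arm.state()["tool_pos"])
```

```text
[ 2.70028852e-01  4.51530238e-01  1.53471826e+00 -3.26608612e-04
  1.15671030e+00  1.69917134e+00] [0.56249443 0.20388109 0.2909277 ]
```

View pics/w5.png

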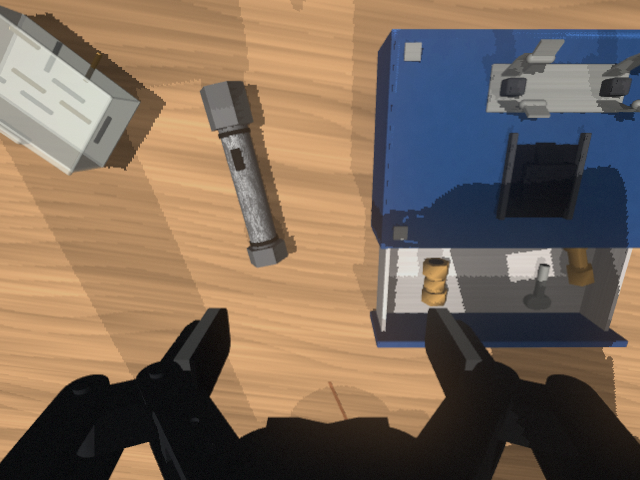

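View pics/s5.png

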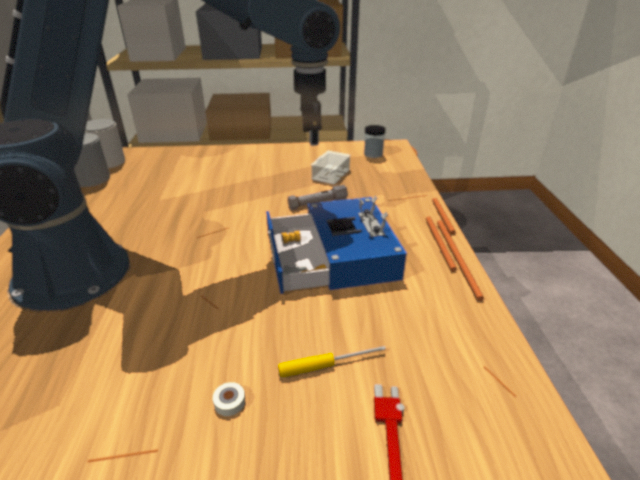

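All three pieces lie in the drawer: the coupling at (434,281), the key at (540,285) and the tail at (580,265). Nothing else is on the bench. Next I'll shut the drawer.

Run:
```python
from h import *
c=arm.calibration("wrist");C=np.array([.651,.041]);a=np.radians(8);ux=np.array([np.cos(a),np.sin(a)]);uy=np.array([-ux[1],ux[0]])
for n,p,z in [("face",(376,345),.068),("face",(500,346),.068),("face",(626,346),.068),("boxfront",(383,247),.075),("boxfrontR",(630,247),.075),("key",(540,285),.017),("tail1",(582,275),.023),("coup",(434,281),.024),
 ("head",(222,84),.018),("tailend",(270,262),.018),("neckh",(235,127),.018),("neckt",(263,243),.018)]:
    X=onz(c,p,z)[:2];print(n,X.round(4),"box",np.round([(X-C)@ux,(X-C)@uy],4))
P=C-.225*ux; plan([*P,.11-.054],np.radians(98))
```

```text
face [0.4473 0.1391] box [-0.188   0.1255]
face [0.4636 0.0155] box [-0.1891  0.0009]
face [ 0.4813 -0.1105] box [-0.1892 -0.1264]
boxfront [0.5525 0.1537] box [-0.0818  0.1253]
boxfrontR [ 0.5834 -0.0635] box [-0.0814 -0.0941]
key [ 0.515  -0.0398] box [-0.1459 -0.0611]
tail1 [ 0.535  -0.0763] box [-0.1312 -0.1   ]
coup [0.5061 0.0805] box [-0.138   0.0593]
head [0.6689 0.3174] box [0.0562 0.2712]
tailend [0.5006 0.2582] box [-0.1187  0.236 ]
neckh [0.6331 0.3035] box [0.0188 0.2624]
neckt [0.521  0.2675] box [-0.0972  0.2424]
turn [0. 0. 0.] shift [-1.602  1.732  1.812] j6 1.7 t 22.05
```

Emit:
{"op": "servo_tool", "data": {"moves": "0 0 0 -0.4 0.44 0 0.5;0 0 0 -0.8 0.87 0 1"}}

```text
time_s: 22.3
tool_pos: [0.4945, 0.1049, 0.2911]
tool_rot: [0.0, 0.998, 0.071, -0.0]
wrist_force: [2.1, -0.8, 0.5]
grip_width: 0.0512
finger_force: 0.0
```

Emit:
{"op": "servo_tool", "data": {"moves": "0 0 0 -0.4 0.44 0 1;0 0 0 -0.8 0.86 0 1;0 0 0 -0.8 0.86 0.5 1;0 0 0 -0.8 0.86 1 1"}}

```text
time_s: 22.8
tool_pos: [0.4282, 0.009, 0.1912]
tool_rot: [0.0, 0.998, 0.069, 0.001]
wrist_force: [1.1, 0.2, -0.8]
grip_width: 0.0001
finger_force: 0.0
```

Emit:
{"op": "servo_tool", "data": {"moves": "0 0 0 0 0 0.4 1;0 0 0 0 0 0.7 1;0 0 0 0 0 0.8 1;0 0 0 0 0 0.8 1;0 0 0 0.1 0 0.8 1;0 0 0 0.2 0 0.8 1;0 0 0 0.3 0 0.8 1;0 0 0 0.4 0 0.8 1"}}

```text
time_s: 23.8
tool_pos: [0.4688, 0.0165, 0.1118]
tool_rot: [-0.0, 0.997, 0.071, -0.0]
wrist_force: [-3.6, -0.1, 3.4]
grip_width: 0.0
finger_force: 2.0
```

Emit:
{"op": "servo_tool", "data": {"moves": "0 0 0 0.1 0 0 1;0 0 0 0.2 0 0 1;0 0 0 0.3 0 0 1;0 0 0 0.4 0 0 1;0 0 0 0.5 0 0 1;0 0 0 0.6 0 0 1;0 0 0 0.65 0 0 1;0 0 0 0.7 0 0 1"}}

```text
time_s: 24.8
tool_pos: [0.5374, 0.0263, 0.1115]
tool_rot: [-0.0, 0.997, 0.071, -0.001]
wrist_force: [-9.4, 0.9, 6.9]
grip_width: 0.0003
finger_force: 4.7
```

Emit:
{"op": "servo_tool", "data": {"moves": "0 0 0 0.03 0 0 1;0 0 0 0.06 0 0 1;0 0 0 0.09 0 0 1;0 0 0 0.12 0 0 1;0 0 0 0.14 0 0 1"}}

```text
time_s: 25.42
tool_pos: [0.5515, 0.0283, 0.1115]
tool_rot: [-0.0, 0.997, 0.071, -0.0]
wrist_force: [-5.1, 2.2, 2.4]
grip_width: 0.0002
finger_force: 2.4
```

Emit:
{"op": "servo_tool", "data": {"moves": "0 0 0 0.02 0 0 1;0 0 0 0.04 0 0 1;0 0 0 0.05 0 0 1;0 0 0 0.06 0 0 1"}}

```text
time_s: 25.92
tool_pos: [0.5554, 0.0289, 0.1114]
tool_rot: [-0.0, 0.997, 0.071, -0.003]
wrist_force: [-22.2, -2.4, 17.0]
grip_width: -0.0002
finger_force: 11.1
```

Emit:
{"op": "servo_tool", "data": {"moves": "0 0 0 -0.1 0 0 1;0 0 0 -0.3 0 0 1;0 0 0 -0.3 0 -0.5 1;0 0 0 -0.3 0 -1 0.5"}}

```text
time_s: 26.42
tool_pos: [0.5281, 0.0246, 0.2129]
tool_rot: [0.0, 0.998, 0.071, 0.001]
wrist_force: [0.2, 0.5, 0.5]
grip_width: 0.0171
finger_force: 0.0
```

Emit:
{"op": "servo_tool", "data": {"moves": "0 0 0 0.15 -0.4 -0.1 0;0 0 0 0.29 -0.83 -0.2 0"}}

```text
time_s: 26.68
tool_pos: [0.5458, 0.1117, 0.233]
tool_rot: [-0.0, 0.998, 0.07, 0.002]
wrist_force: [0.4, -0.6, 0.3]
grip_width: 0.0544
finger_force: 0.0
```

Emit:
{"op": "servo_tool", "data": {"moves": "0 0 0 0.15 -0.4 -0.1 0;0 0 0 0.29 -0.83 -0.2 0"}}

```text
time_s: 26.92
tool_pos: [0.5626, 0.1986, 0.2523]
tool_rot: [-0.0, 0.998, 0.071, 0.001]
wrist_force: [0.4, 0.0, -0.3]
grip_width: 0.0855
finger_force: 0.0
```

Emit:
{"op": "servo_tool", "data": {"moves": "0 0 -0.2 0.15 -0.4 0 0;0 0 -0.35 0.29 -0.83 0 0;0 0 -0.35 0.29 -0.83 0 0;0 0 -0.35 0.29 -0.83 0 0"}}

```text
time_s: 27.42
tool_pos: [0.5789, 0.2832, 0.2515]
tool_rot: [0.0, 0.987, 0.161, 0.0]
wrist_force: [0.0, 0.5, 0.7]
grip_width: 0.0855
finger_force: 0.0
```

Run:
```python
from h import *
c,im=look("wrist"); c2,im2=look("side"); print(arm.state()["tool_pos"])
cv2.imwrite("pics/b.png",np.hstack([im,cv2.resize(im2[180:310,240:430],(160,110)).repeat(1,0) if 0 else np.vstack([cv2.resize(im2[180:310,260:420],(160,130)),np.zeros((350,160,3),np.uint8)])])[:,:,::-1])
```

```text
[0.57897255 0.28254824 0.2517349 ]
```

View pics/b.png

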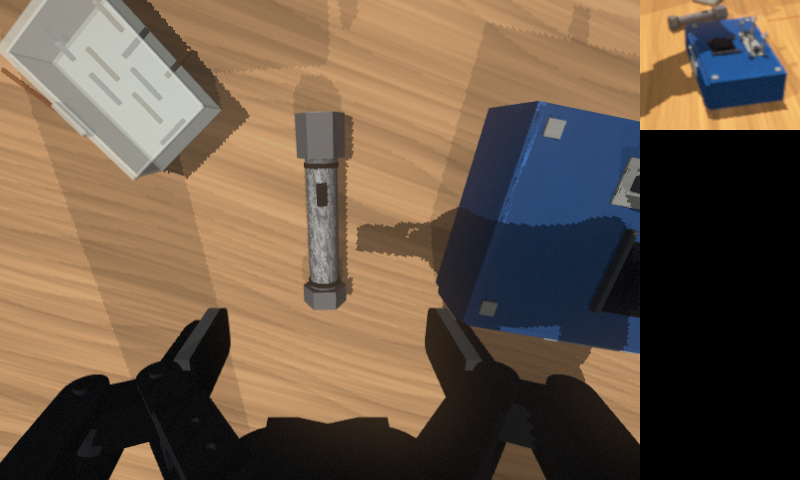

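The drawer is shut. The torch is in line with the tool, its barrel running from (321,162) to (324,285).

Run:
```python
from h import *
c=arm.calibration("wrist")
A=onz(c,(321,161),.022)[:2];B=onz(c,(324,285),.022)[:2]; M=(A+B)/2; d=A-B; y=np.arctan2(d[1],d[0])
print(A,B,M,np.linalg.norm(d),np.degrees(y)); plan([*M,.078-.054],y+np.pi/2)
```

```text
[0.63066431 0.30651629] [0.52099653 0.26740452] [0.57583042 0.28696041] 0.1164334705298856 19.62820017631186
turn [ 0.   -0.   -0.04] shift [-0.016 -0.052  1.737] j6 1.63 t 27.525
```

Emit:
{"op": "servo_tool", "data": {"moves": "0 0 -0.04 -0.02 -0.05 0.4 0.2;0 0 -0.04 -0.02 -0.05 0.8 0.3;0 0 -0.04 -0.02 -0.05 1 0.3", "squeeze": 90}}

```text
time_s: 27.9
tool_pos: [0.5748, 0.2865, 0.1499]
tool_rot: [0.0, 0.985, 0.171, -0.001]
wrist_force: [0.0, 0.2, -0.1]
grip_width: 0.0598
finger_force: 0.0
```

Emit:
{"op": "servo_tool", "data": {"moves": "0 0 0 0 0 0.4 0.3;0 0 0 0 0 0.65 0.3;0 0 0 0 0 0.74 0.3;0 0 0 0 0 0.74 0.6;0 0 0 0 0 0.74 0.8;0 0 0 0 0 0.74 1;0 0 0 0 0 0.74 1;0 0 0 0 0 0.74 1"}}

```text
time_s: 28.9
tool_pos: [0.576, 0.2879, 0.0795]
tool_rot: [-0.0, 0.985, 0.172, 0.001]
wrist_force: [-1.1, -1.8, 6.2]
grip_width: 0.0256
finger_force: 88.4
```

Emit:
{"op": "servo_tool", "data": {"moves": "0 0 0 0 0 -0.2 1;0 0 0 0 0 -0.6 1;0 0 0 0 0 -1 1;0 0 0 0 0 -1 1"}}

```text
time_s: 29.4
tool_pos: [0.5766, 0.2883, 0.1825]
tool_rot: [-0.001, 0.985, 0.172, 0.003]
wrist_force: [0.4, -0.6, -2.4]
grip_width: 0.0249
finger_force: 88.7
```

Emit:
{"op": "servo_tool", "data": {"moves": "0 0 0 0 0 -0.4 1;0 0 0 0 0 -0.7 1;0 0 -0.3 0 0 -0.7 1;0 0 -0.6 0 0 -0.7 1;0 0 -0.9 0 0 -0.7 1;0 0 -0.9 0 0 -0.7 1"}}

```text
time_s: 30.15
tool_pos: [0.575, 0.2875, 0.2475]
tool_rot: [0.0, 0.918, 0.397, -0.0]
wrist_force: [-0.2, 0.6, -1.7]
grip_width: 0.0255
finger_force: 88.9
```

Emit:
{"op": "servo_tool", "data": {"moves": "0 0 -0.3 0 0 0 1;0 0 -0.6 0 0 0 1;0 0 -0.9 0 0 0 1;0 0 -0.9 0 0 0 1"}}

```text
time_s: 30.65
tool_pos: [0.5751, 0.2876, 0.2475]
tool_rot: [-0.0, 0.801, 0.599, -0.0]
wrist_force: [0.2, -0.1, -1.3]
grip_width: 0.0251
finger_force: 88.9
```

Emit:
{"op": "servo_tool", "data": {"moves": "0 0 -0.3 0 0 0 1;0 0 -0.6 0 0 0 1;0 0 -0.82 0 0 0 1;0 0 -0.82 0 0 0 1"}}

```text
time_s: 31.15
tool_pos: [0.5752, 0.2876, 0.2476]
tool_rot: [-0.0, 0.655, 0.755, -0.0]
wrist_force: [1.1, 0.6, -1.8]
grip_width: 0.0254
finger_force: 88.9
```

Run:
```python
from h import *
plan([.698,.0487,.25-.054],np.radians(8)); s=arm.state(); print(s["grip_width"],s["tool_pos"])
```

```text
turn [-0.  0.  0.] shift [-2.538  0.88  -0.024] j6 0.25 t 31.15
0.025350529636345844 [0.57518643 0.28758237 0.24758316]
```

Emit:
{"op": "servo_tool", "data": {"moves": "0 0 0 -0.42 0.15 0 1;0 0 0 -0.85 0.3 0 1"}}

```text
time_s: 31.4
tool_pos: [0.6177, 0.2073, 0.2477]
tool_rot: [0.0, 0.655, 0.755, 0.0]
wrist_force: [0.5, 0.0, -1.0]
grip_width: 0.0257
finger_force: 88.9
```

Emit:
{"op": "servo_tool", "data": {"moves": "0 0 0 -0.42 0.15 0 1;0 0 0 -0.85 0.29 0 1"}}

```text
time_s: 31.65
tool_pos: [0.659, 0.1268, 0.2477]
tool_rot: [-0.0, 0.656, 0.755, 0.0]
wrist_force: [0.7, -0.1, -1.3]
grip_width: 0.0252
finger_force: 88.9
```

Emit:
{"op": "servo_tool", "data": {"moves": "0 0 0 -0.42 0.15 0 1;0 0 0 -0.84 0.29 0 1;0 0 0 -0.84 0.29 0 1;0 0 0 -0.84 0.29 0 1"}}

```text
time_s: 32.15
tool_pos: [0.6992, 0.0495, 0.2474]
tool_rot: [-0.0, 0.655, 0.756, -0.0]
wrist_force: [0.2, 0.1, -0.9]
grip_width: 0.0249
finger_force: 89.0
```

Run:
```python
from h import *
c,im=look("wrist","w7"); s=arm.state(); print(s["grip_width"],s["tool_pos"])
# predicted pixels of seat, clip tops
C=np.array([.698,.0487]);a=np.radians(8);ux=np.array([np.cos(a),np.sin(a)]);uy=np.array([-ux[1],ux[0]])
for y in (-.038,.038): print([proj(c,[*(C+y*uy+x*ux),.125]).round() for x in (-.02,0,.02)])
```

```text
0.025452380438509895 [0.69913131 0.05004803 0.24754464]
[array([293., 327.]), array([324., 327.]), array([355., 327.])]
[array([289., 211.]), array([324., 212.]), array([359., 212.])]
```

View pics/w7.png

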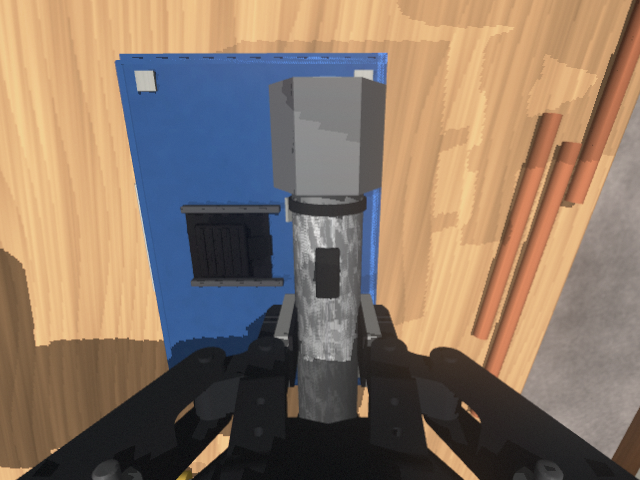

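Run:
```python
from h import *
c=arm.calibration("wrist"); C=np.array([.651,.041]);a=np.radians(8);ux=np.array([np.cos(a),np.sin(a)]);uy=np.array([-ux[1],ux[0]])
for n,p,z in [("cFL",(118,62),.075),("cRL",(387,54),.075),("neck top",(328,196),.206),("headend",(328,78),.206),("padL",(245,209),.092),("padR",(238,285),.092),("padfront",(190,248),.0915),("neckL",(290,200),.188),("neckR",(368,200),.188)]:
    X=onz(c,p,z)[:2]-C; print(n,np.round([X@ux,X@uy],4))
s=arm.state();X=s["tool_pos"][:2]-C;print("tcp",X@ux,X@uy)
im=cv2.imread("pics/w7.png"); cv2.imwrite("pics/w7c.png",cv2.resize(im[180:380,170:450],(784,560)))
```

```text
cFL [-0.0842  0.1248]
cRL [0.0868 0.13  ]
neck top [0.0496 0.0635]
headend [0.0494 0.0988]
padL [-0.0058  0.0334]
padR [-0.0149 -0.0228]
padfront [-0.0464  0.0053]
neckL [0.0351 0.0586]
neckR [0.065  0.0588]
tcp 0.048922142090780996 0.0022613927217868526
```

View pics/w7c.png

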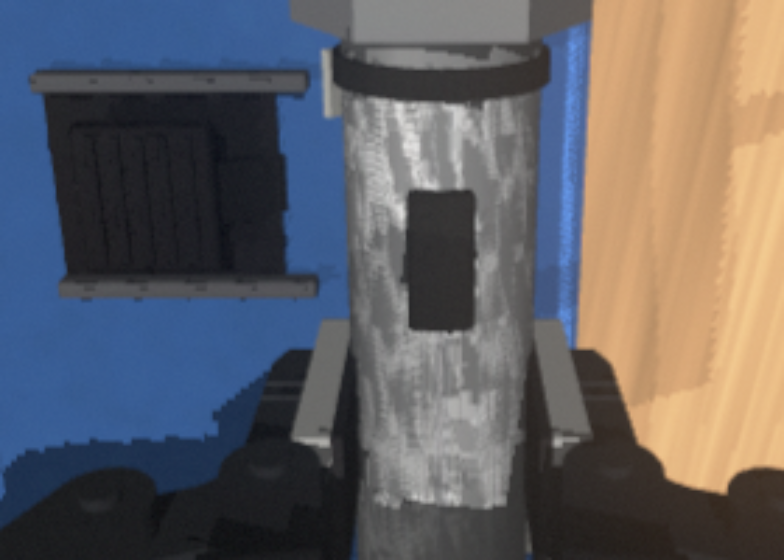

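The torch is straight in the grip at box y ≈ +2 mm, and the rear-left box corner at (387,54) agrees with my box pose. I'll press it down.

Emit:
{"op": "servo_tool", "data": {"moves": "0 0 0 -0.01 -0.015 0.2 1;0 0 0 -0.01 -0.015 0.4 1;0 0 0 -0.01 -0.015 0.5 1;0 0 0 -0.01 -0.015 0.52 1", "squeeze": 110}}

```text
time_s: 32.7
tool_pos: [0.6979, 0.0483, 0.1949]
tool_rot: [-0.0, 0.653, 0.757, -0.0]
wrist_force: [-0.1, 0.5, -1.8]
grip_width: 0.0246
finger_force: 110.1
```

Emit:
{"op": "servo_tool", "data": {"moves": "0 0 0 0 0 0.04 1;0 0 0 0 0 0.08 1;0 0 0 0 0 0.12 1;0 0 0 0 0 0.15 1"}}

```text
time_s: 33.2
tool_pos: [0.6987, 0.048, 0.1822]
tool_rot: [0.001, 0.653, 0.757, 0.001]
wrist_force: [-3.4, -1.5, 9.6]
grip_width: 0.024
finger_force: 112.0
```

Emit:
{"op": "servo_tool", "data": {"moves": "0 0 0 0 0 0.03 1;0 0 0 0 0 0.06 1;0 0 0 0 0 0.09 1"}}

```text
time_s: 33.58
tool_pos: [0.6981, 0.048, 0.1719]
tool_rot: [0.0, 0.653, 0.757, 0.0]
wrist_force: [-2.8, -0.8, -0.2]
grip_width: 0.0246
finger_force: 110.8
```

Emit:
{"op": "servo_tool", "data": {"moves": "0 0 0 0 0 0.03 1;0 0 0 0 0 0.05 1;0 0 0 0 0 0.06 1"}}

```text
time_s: 33.95
tool_pos: [0.6978, 0.048, 0.1664]
tool_rot: [-0.0, 0.653, 0.757, -0.0]
wrist_force: [-10.1, -0.7, 13.3]
grip_width: 0.0244
finger_force: 112.5
```

Emit:
{"op": "servo_tool", "data": {"moves": "0 0 0 0 0 0.01 1;0 0 0 0 0 0.02 1;0 0 0 0 0 0.02 1"}}

```text
time_s: 34.33
tool_pos: [0.6979, 0.048, 0.1663]
tool_rot: [-0.0, 0.653, 0.757, -0.0]
wrist_force: [-14.9, -0.3, 22.5]
grip_width: 0.0246
finger_force: 113.6
```

Emit:
{"op": "servo_tool", "data": {"moves": "0 0 0 0 0 -0.01 0.6;0 0 0 0 0 -0.01 0.4;0 0 0 0 0 -0.01 0.4;0 0 0 0 0 -0.4 0.4;0 0 0 0 0 -1 0.4;0 0 0 0 0 -1 0.4"}}

```text
time_s: 35.08
tool_pos: [0.6998, 0.0481, 0.2691]
tool_rot: [0.003, 0.653, 0.757, 0.003]
wrist_force: [0.3, -0.1, 0.6]
grip_width: 0.0512
finger_force: 0.0
```

Emit:
{"op": "servo_tool", "data": {"moves": "0 0 0 -0.4 0 0 0.4;0 0 0 -0.9 0 -0.3 0.4;0 0 0 -0.9 0 -0.3 0.4;0 0 0 -0.9 0 -0.3 0.4"}}

```text
time_s: 35.58
tool_pos: [0.711, -0.0406, 0.2925]
tool_rot: [-0.001, 0.653, 0.757, -0.0]
wrist_force: [0.3, 0.2, -0.0]
grip_width: 0.0515
finger_force: 0.0
```

Run:
```python
from h import *
c,im=look("wrist"); c2,im2=look("side"); print(arm.state()["tool_pos"])
cv2.imwrite("pics/f.png",np.hstack([im,np.vstack([cv2.resize(im2[180:310,260:420],(160,130)),np.zeros((350,160,3),np.uint8)])])[:,:,::-1])
C=np.array([.651,.041]);a=np.radians(8);ux=np.array([np.cos(a),np.sin(a)]);uy=np.array([-ux[1],ux[0]])
for y in(-.078,-.06,-.038,0,.038,.06,.096): print(y,proj(c,[*(C+.0476*ux+y*uy),.119 if abs(y)<.061 else .123]).round())
```

```text
[ 0.71096608 -0.03984402  0.29236982]
-0.078 [326. 232.]
-0.06 [326. 207.]
-0.038 [326. 176.]
0 [327. 119.]
0.038 [327.  55.]
0.06 [327.  15.]
0.096 [328. -60.]
```

View pics/f.png

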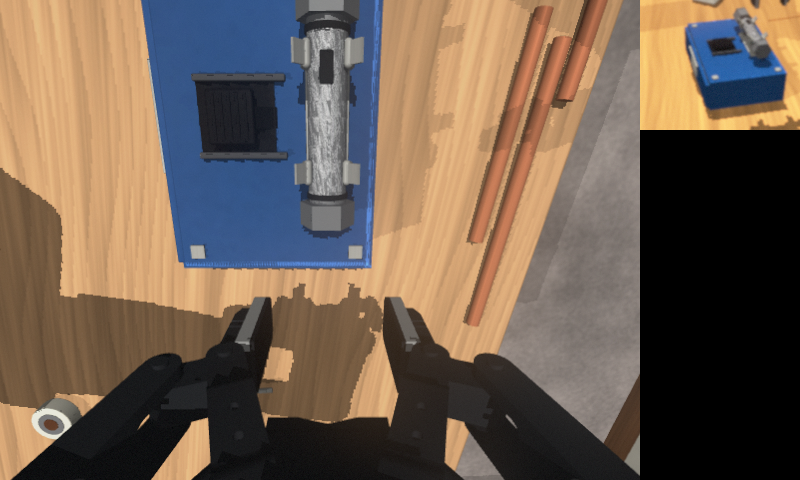

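The torch is seated evenly in both clips, with clip rows at ~52 and ~172 and barrel ends at ~22 and ~200. The drawer is shut and the robot isn't touching anything, so I'm handing the job in.

```bash
python3 -c "
from station import arm
print(arm.job_done())"
```

```text
the job is handed in; nothing more can be done
None
```

I handed the job in: the coupling, valve tail and bleed key (the only pieces I found on the bench) are in the drawer, which clicked shut, and the torch is seated in both clips about 1–2 mm off centre; the system gave no verdict.

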